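# Load a coated glass plate and hold the clamp lever

## Task

Holding the coated glass plate only by its edges, never touching its faces and never tipping it, carry it from its stand to the nest of the clamp jig, lay it there flat, coating up, and let go. Then flip the safety catch right over, away from the lever, and only then pull the lever all the way to its stop, so that it slides the plate home against the end stop. Finish while still holding the lever there with the gripper (it springs back if let go), and leave the tip box, tube rack and beaker where they are.

Things in the scene. Friction and masses are not known exactly. Their poses are not given: they have to be found in the camera images.
- clamp: Clamp jig, fixed to the bench: aluminium base plate 205 x 200 x 10 mm. Origin on the bench under the middle of the plate's final place; x points from the end stop to the lever's shaft (roughly away from the robot), y to the lever's side (left), z up. The plate must end at x = 0, against the end stop, where the lever's roller pushes it.
- nest (a point): Where to lay the plate's middle: 48 mm above the bench, 6 mm in +x from its final place (6 mm of play each way in x, 3 in y). Plate length along x, on a white pedestal 90 x 34 mm, top 45 mm high: 8 mm overhang on each long side, 35 mm free below it. End stop at x = -61 mm from here; four guides 4 mm thick hold the long sides near the corners, over 40 mm from here in x; tops 53 mm high.
- plate_center (a point): Coated glass plate, loose, 110 x 50 x 6 mm, about 85 g; either way round. Point: middle of the glass, 3 mm above its underside; x along its length. Grey coating 104 x 44 x 1.5 mm on its top face. It starts on a white stand (foot 104 x 60 x 6 mm, two blocks 34 mm wide under its ends), underside 35 mm above the bench, both long edges free, 29 mm room below. Grip across its 50 mm width.
- lever_handle (a point): Middle of the lever's handle: a black round bar 16 mm thick along the clamp's y axis, sticking out from the top of the steel stem away from the nest; the stem's middle is 42 mm from this point, the bar's free end 32 mm. Moves with the lever: 154 mm above the bench at rest, 172 mm when fully pulled.
- lever_pivot (a point): Point on the lever's shaft axis at the foot of the stem, 22 mm above the bench, fixed to the jig; the shaft runs along the clamp's y axis. The handle's middle lies 42 mm farther along y and swings about this axis at a radius of 150 mm.
- lever (a joint): Lever angle, rad: 0 at rest, the stem leaning 0.5 rad from upright towards the clamp's +x; it grows as the handle is pulled towards -x (to the robot); 0.5 is the stop, stem upright, plate home. A spring returns it: about 3 N at the handle at first, 8 N at the stop. It cannot move while the catch is down.
- catch_grip (a point): Where to grip the safety catch, 45 mm from its pivot. The catch is a steel bar 12 mm wide (along y), 10 mm thick, 80 mm long from the pivot; down, it lies level 75 mm above the bench along the clamp's x axis, from its bracket to the front of the lever's stem, which it props. Moves with the catch.
- catch_pivot (a point): The catch's hinge, fixed to the jig, 75 mm above the bench, axis along the clamp's y, between two bracket cheeks (28 mm wide over both, 22 mm long, tops 83 mm above the bench).
- catch (a joint): Catch angle, rad: 0 down (level, pointing to the clamp's +x, blocking the lever); grows as the free end is lifted; 1.57 upright; 2.5 flipped over towards -x, on its stop. About 120 g, light friction; it falls by its own weight to the side it leans to once that is over 0.15 rad from upright.
- tip_box: Bystander: closed amber pipette-tip box, 119 x 84 x 61 mm, origin under its middle. Leave alone.
- tube_rack: Bystander: tube rack 100 x 70 x 48 mm with three capped tubes up to 78 mm, origin under its middle. Leave alone.
- beaker: Bystander: open grey beaker, 76 mm across, 85 mm high, origin under its middle. Leave alone.

How it is judged:
By the outcome, as a careful person would: the job done as asked, in the order asked, and still so for the second after the job is handed in, while the arm keeps its last pose, push and grip.
It also fails if it takes over 72 s, if anything falls off the work surface, if the arm or the gripper's body presses on something with over 40 N, if the wrist force passes 120 N, or if a joint passes its speed limit or range.

## Robot

A 6-joint arm with a two-finger parallel gripper is mounted at the origin on the work surface. World frame = base frame: x ahead of the robot, y to its left, z up, the work surface at z = 0. Lengths are in mm, angles in rad, forces in N, time in s.
With the tool pointing down it reaches from about 325 to 875 mm from the base axis. Payload 4.4 kg.
Tool frame: the origin (TCP) lies on the centre line of the jaws, within the pads' length; the fingertips stand ahead of it and the grasp point (between the pads) lies 6 mm ahead of it (ctrl.tcp_to_tips is the z of the fingertips in the tool frame, in mm); z points along the fingers, y is the line along which they close (so a half turn about z gives the same grasp; the last joint's range is limited). The gripper opens to 85 mm and grips with 20 to 120 N. Pads are 22 mm wide; open, the fingers measure 114 mm over their backs; the gripper's body (76 mm by 85 mm) begins 54 mm behind the grasp point. The pads swing forward as they close: fully open they stand 13 mm farther back than shut.
Start: joints at [-1.28, 0.207, 1.542, -0, 1.393, -0.15], TCP at [245.84, -519.798, 227.682] pointing down, gripper open.
Joint ranges: [-2.73, 2.73], [-0.86, 2.22], [0.23, 2.46], [-1.11, 4.25], [0.08, 2.63], [-2.82, 2.82]. Speed limits (rad/s): [2.79, 2.79, 3.14, 3.14, 3.14, 3.14].

## Interface

Orientations are given as a 3x3 rotation matrix whose columns are the frame's x, y, z axes.
In Python, from plant import ctrl, sensors, optics gives the robot as it stands. Calls block until the motion is done:
- ctrl.move_ptp(position, orientation): joint-space move of the TCP to a pose.
- ctrl.move_l(position, rot=None, vel=150, threshold=None): straight line of the TCP; rot=None keeps the orientation; vel is the mean speed in mm/s. With threshold (N) it stops when the force on the tool has changed by that much, and returns True; else False.
- ctrl.set_joints(angles): joint-space move.
- ctrl.gripper_to(opening, force=None): finger opening in mm; force is the grip in N (None keeps the last); returns when the fingers have stopped.
- ctrl.hold(seconds).
- ctrl.solve_ik(position, orientation): joint angles nearest the present ones, or None.
- sensors.read_state(): the state.
- optics.grab_frame(name): name is "side" or "top"; returns (picture, depth): 400x640x3 uint8, red, green, blue; 400x640 float32, mm along the optical axis (not along the pixel's ray), 0 where there is no reading.
- optics.camera_params(name): a dict with "mtx" (3x3 intrinsics, pixels), "R" (3x3) and "t" (3): a world point X has camera coordinates R X + t. Camera axes: x right, y down, z forward; pixel columns grow to the right and rows downward; lengths in mm; the calibration is good to about 2 mm. A picture is of the moment at which its call begins. camera_params takes no time and is no camera call.
A pose or a line that the arm cannot do raises ctrl.MotionError and nothing moves.
- ctrl.finish_job(): hands the job in; it is judged then, once.
The state is a dict: "t": time; "q": joint angles; "qvel": joint speeds; "tau": joint torques, N m; "eef_pos": TCP position; "eef_rot": TCP orientation; "force": force on the tool from outside, world axes, zero at the start; "wrist_torque": the same for the moment, N m; "grip_width": finger opening in mm; "grasp_force": force on a finger pad.
Only numpy, scipy, OpenCV 4.12 (cv2) and the standard library are available. Lean on these libraries where they do the work, as an engineer would, in place of code of your own. Each camera call takes 0.05 s, during which the arm holds its last target. There are 200 camera calls.

## Working session

There is one attempt and no reset: what is moved stays moved. The work goes in short steps, each a Python script; the robot and the scene stay as the last script left them, time stands still between calls to the robot, and variables do not carry over. Pictures are saved under pics/ and viewed, at most 10 in all, crops included, and the job is handed in when it is done.

```bash
ls; mkdir -p pics
python3 - <<'E'
from plant import ctrl, sensors, optics
import cv2, numpy as np
for n in("top","side"):
    im,d=optics.grab_frame(n); cv2.imwrite(f"pics/{n}0.png",im[:,:,::-1]); np.savez(f"{n}0.npz",im=im,d=d)
    p=optics.camera_params(n); print(n,p, "cam pos",-p["R"].T@p["t"])
print(ctrl.tcp_to_tips, sensors.read_state()["t"])
E
```

```text
pics
top {'mtx': array([[461.16612366,   0.        , 316.35001387],
       [  0.        , 461.16612366, 196.86655925],
       [  0.        ,   0.        ,   1.        ]]), 'R': array([[ 0.02603564, -0.99964548,  0.00557389],
       [-0.9974406 , -0.02634883, -0.06646795],
       [ 0.06659125, -0.00382908, -0.99777299]]), 't': array([ -91.10772324,  547.13718411, 1231.05383848])} cam pos [ 466.13147488  -71.94518775 1265.18718251]
side {'mtx': array([[478.13662492,   0.        , 321.01144807],
       [  0.        , 478.13662492, 195.5796698 ],
       [  0.        ,   0.        ,   1.        ]]), 'R': array([[-0.88557215, -0.46419581,  0.01685884],
       [-0.34469793,  0.63240459, -0.69372024],
       [ 0.31136042, -0.62015053, -0.72004723]]), 't': array([ 460.91058907,  291.81519673, 1178.65705212])} cam pos [ 141.77052124  760.35228964 1043.35643077]
25.0 0.1
```

View pics/top0.png

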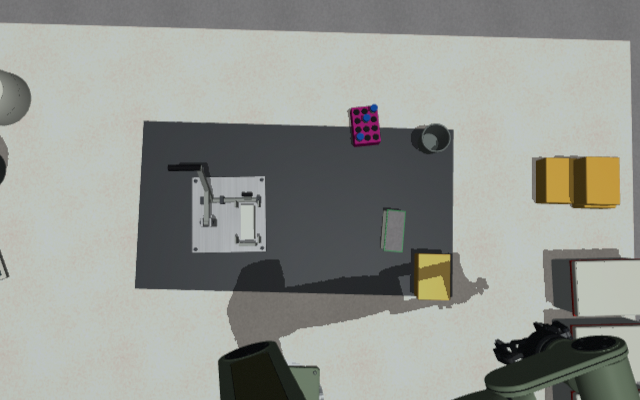

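View pics/side0.png

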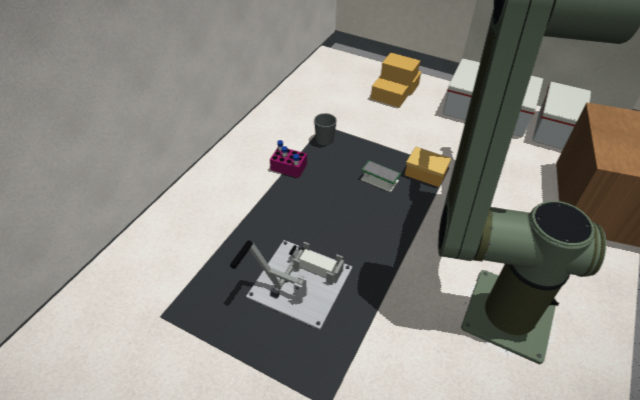

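The top view shows the clamp near (229,214), with the white pedestal at (248,222) and the black handle at (185,167). The plate is at (393,230), the tip box at (434,276), the rack at (365,126) and the beaker at (434,138). The side view agrees. Next I'll zoom in on both the clamp and the plate.

Run:
```python
import cv2, numpy as np
t=cv2.imread("pics/top0.png");s=cv2.imread("pics/side0.png")
f=lambda a,k:cv2.resize(a,None,fx=k,fy=k,interpolation=cv2.INTER_CUBIC)
a=f(t[150:260,160:275],5)
cv2.imwrite("pics/c1.png",a)
cv2.imwrite("pics/c2.png",f(s[225:335,220:360],5))
```

```text
(no output)
```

View pics/c1.png

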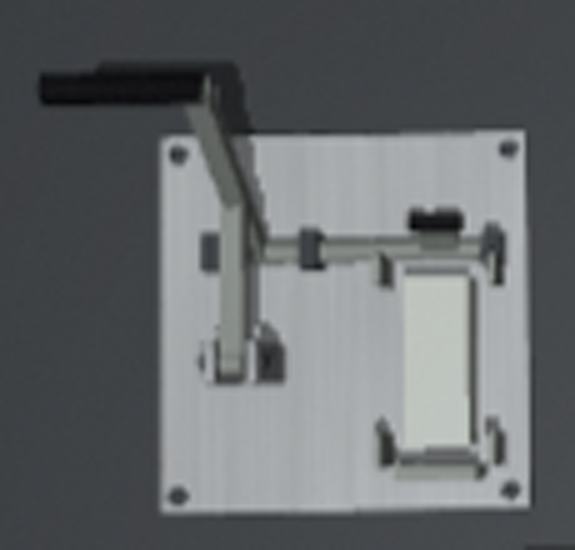

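View pics/c2.png

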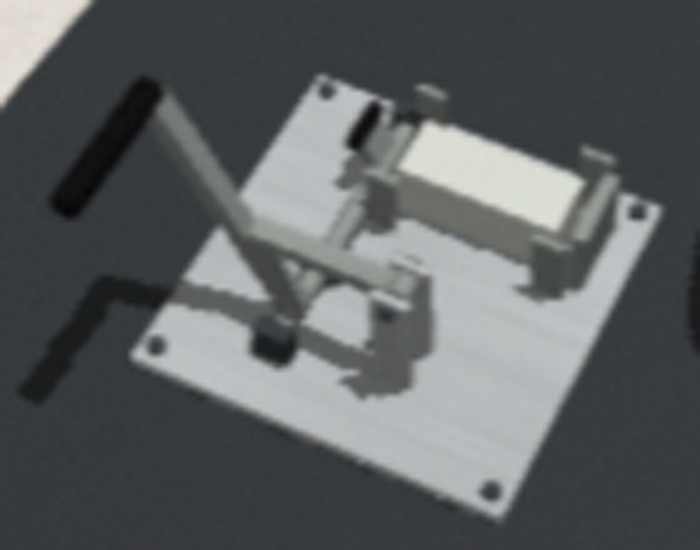

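The crops show the following:
- **Top crop:** the catch runs from its pivot at crop (232,362) up to the stem at about (245,200). The shaft is at row ~250, the pedestal at (437,360) and the end stop at row ~465. The handle runs from (40,88) to (210,88).
- **Side crop:** it agrees, and the catch is down on the stem.

I'll measure these now.

```bash
cat > h.py <<'E'
import numpy as np, cv2
from plant import ctrl, sensors, optics
def world(n,d):
    p=optics.camera_params(n); v,u=np.indices(d.shape)
    r=np.linalg.inv(p["mtx"])@np.stack([u.ravel(),v.ravel(),np.ones(u.size)])
    X=(p["R"].T@(r*d.ravel()-p["t"][:,None])).T
    X[d.ravel()==0]=-9999
    return X.reshape(*d.shape,3)
def plane(n,uv,z):
    p=optics.camera_params(n); uv=np.atleast_2d(uv).astype(float)
    r=(p["R"].T@np.linalg.inv(p["mtx"])@np.c_[uv,np.ones(len(uv))].T).T; c=-p["R"].T@p["t"]
    return c+r*((z-c[2])/r[:,2])[:,None]
def rect(P):
    (c,s,a)=cv2.minAreaRect(P[:,:2].astype(np.float32)); 
    if s[0]<s[1]: s=s[::-1]; a-=90
    a=(a+90)%180-90
    return np.round(c,1),np.round(s,1),round(a,2)
def comp(m,seed,k=0):
    m=m.astype(np.uint8)
    if k: m=cv2.morphologyEx(m,cv2.MORPH_OPEN,np.ones((k,k)))
    _,l=cv2.connectedComponents(m)
    return (l==l[seed[1],seed[0]])&(m>0)
E
python3 - <<'E'
from h import *
S={"top":dict(ped=(248,222),plate=(393,230),base=(215,240),handle=(180,167)),"side":dict(ped=(318,262),plate=(380,170),base=(320,310),handle=(240,255))}
for n in S:
    z=np.load(n+"0.npz"); im=z["im"].astype(int); W=world(n,z["d"])
    g=im.mean(2); s=S[n]
    for k,(u,v) in s.items(): print(n,k,im[v,u],W[v,u].round(1))
    m=comp((im.min(2)>195),s["ped"]); 
    ys,xs=np.nonzero(m); print(n,"ped",m.sum(),rect(plane(n,np.c_[xs,ys],45)), "zmed",np.median(W[m][:,2]))
    m=comp((g>110),s["base"],5); ys,xs=np.nonzero(m); print(n,"base",m.sum(),rect(plane(n,np.c_[xs,ys],10)),"z",np.median(W[m][:,2]))
    u,v=s["plate"]; print(im[v,u-25:u+26:2].tolist()); print(im[v-30:v+31:2,u].tolist())
    m=comp((g<28),s["handle"]); ys,xs=np.nonzero(m); print(n,"handle",m.sum(),rect(W[m]),np.percentile(W[m],[2,50,98],axis=0).round(1))
E
```

```text
top ped [190 196 190] [476.3 102.2  43.5]
top plate [116 116 117] [ 465.2 -281.5   43.8]
top base [167 171 173] [425.6 194.7   9.3]
top handle [19 20 23] [603.1 253.5 161.5]
top ped 0 (array([0., 0.]), array([0., 0.]), 0.0) zmed nan
top base 3172 (array([489.6, 168.9]), array([191.6, 181.1]), 2.52) z 11.653480479758493
[[76, 79, 80], [74, 78, 80], [74, 78, 80], [74, 78, 80], [75, 78, 80], [74, 78, 79], [71, 73, 75], [109, 112, 106], [108, 114, 105], [91, 130, 103], [117, 115, 116], [116, 114, 116], [117, 116, 117], [119, 117, 119], [117, 114, 116], [118, 117, 119], [116, 115, 117], [112, 117, 113], [72, 101, 84], [72, 75, 79], [72, 76, 79], [72, 76, 78], [71, 75, 77], [72, 75, 78], [71, 74, 78], [72, 76, 79]]
[[70, 73, 77], [71, 74, 77], [73, 75, 78], [72, 74, 78], [54, 55, 58], [68, 109, 82], [117, 116, 118], [119, 117, 119], [117, 115, 117], [117, 115, 117], [118, 117, 118], [116, 116, 118], [120, 118, 119], [120, 118, 120], [117, 115, 117], [116, 116, 117], [116, 116, 117], [117, 116, 118], [116, 115, 117], [118, 117, 118], [115, 114, 116], [115, 114, 115], [119, 119, 120], [121, 
[... 976 characters left out ...]
[33, 34, 36], [66, 52, 32]]
[[226, 221, 213], [226, 221, 214], [141, 138, 134], [55, 59, 61], [55, 59, 61], [56, 59, 62], [55, 59, 62], [55, 59, 61], [54, 58, 61], [56, 60, 62], [54, 59, 60], [56, 59, 61], [59, 70, 66], [118, 119, 117], [124, 121, 123], [126, 125, 126], [122, 121, 122], [124, 122, 124], [96, 108, 99], [52, 75, 57], [111, 115, 108], [113, 115, 109], [113, 116, 109], [115, 117, 111], [62, 64, 63], [53, 56, 58], [53, 58, 60], [56, 61, 62], [55, 58, 61], [54, 58, 61], [56, 59, 63]]
side handle 188 (array([629.5, 194.7]), array([196. ,  41.4]), -62.37) [[591.9 211.3 151.2]
 [598.  252.6 159.5]
 [606.6 285.8 163.8]]
  return _methods._mean(a, axis=axis, dtype=dtype,
  ret = ret.dtype.type(ret / rcount)
```

Run:
```python
from h import *
z=np.load("top0.npz"); im=z["im"].astype(int); W=world("top",z["d"]);g=im.mean(2)
m=comp(g>178,(248,222)); ys,xs=np.nonzero(m); print("ped",m.sum(),rect(plane("top",np.c_[xs,ys],45)))
for v in list(range(196,208))+list(range(234,248)): print(v,g[v,247].round(),W[v,247].round(0), g[v,250].round(),W[v,250].round(0))
# catch / stem
for v in range(180,230,2): print(v,[ (int(g[v,u]),*W[v,u].astype(int)) for u in range(203,216,2)])
for n in("top","side"):
    z=np.load(n+"0.npz"); im=z["im"].astype(int); W=world(n,z["d"])
    u,v=dict(top=(393,230),side=(380,170))[n]
    r=np.zeros(im.shape[:2],bool); r[v-40:v+40,u-30:u+30]=1
    c=comp(r&(im.min(2)>109 if n=="top" else im.min(2)>117)&(abs(im[:,:,1]-im[:,:,0])<4)&(im.max(2)<135),(u,v)); ys,xs=np.nonzero(c)
    print(n,"coat",c.sum(),rect(plane(n,np.c_[xs,ys],42.5)),np.median(W[c][:,2]))
    c=r&(im[:,:,1]>im[:,:,0]+9)&(im[:,:,1]>im[:,:,2]+5); ys,xs=np.nonzero(c); print(n,"glass",c.sum(),rect(plane(n,np.c_[xs,ys],41)))
    # z=plate depth mask
    c=r&(abs(W[:,:,2]-41.5)<5); print(n,"depthglass",c.sum(),rect(W[c]))
```

```text
ped 409 (array([475.2, 104.6]), array([87.1, 31.6]), 2.11)
196 61.0 [-9999. -9999. -9999.] 58.0 [545.  99.  46.]
197 89.0 [543. 108.  41.] 86.0 [543. 100.  37.]
198 95.0 [541. 109.  31.] 95.0 [541. 101.  33.]
199 96.0 [538. 108.  34.] 98.0 [538. 101.  29.]
200 118.0 [535. 109.  30.] 119.0 [536. 101.  29.]
201 121.0 [533. 110.  25.] 120.0 [533. 101.  27.]
202 151.0 [531. 112.   5.] 154.0 [531. 103.  14.]
203 128.0 [528. 111.  12.] 132.0 [528. 104.   9.]
204 113.0 [525. 112.  10.] 115.0 [526. 103.   9.]
205 170.0 [521. 106.  45.] 171.0 [522.  99.  41.]
206 192.0 [519. 106.  45.] 192.0 [519.  98.  44.]
207 192.0 [516. 106.  46.] 192.0 [516.  98.  48.]
234 193.0 [445. 103.  46.] 192.0 [445.  95.  46.]
235 192.0 [442. 103.  47.] 192.0 [442.  96.  44.]
236 192.0 [439. 104.  44.] 192.0 [440.  96.  41.]
237 192.0 [437. 103.  49.] 192.0 [437.  96.  42.]
238 192.0 [434. 103.  49.] 190.0 [434.  95.  47.]
239 144.0 [431. 108.  11.] 142.0 [431. 100.   7.]
240 102.0 [428. 108.  10.] 102.0 [428.  99.  13.]
241 102.0 [425. 107.  13.] 102.0 [425. 100.  10.]
242 90.0 [423. 105.  26.] 91.0 [423.  97.  
[... 8988 characters left out ...]
457), np.int64(216), np.int64(12)), (167, np.int64(457), np.int64(211), np.int64(13)), (166, np.int64(457), np.int64(206), np.int64(12)), (167, np.int64(457), np.int64(201), np.int64(8)), (168, np.int64(458), np.int64(195), np.int64(10))]
top coat 570 (array([ 463.9, -285. ]), array([99.2, 40.3]), -4.3) 43.33876684544763
top glass 248 (array([ 464.2, -285.3]), array([113.5,  52.8]), -4.01)
top depthglass 723 (array([ 440.5, -290.2]), array([166.9,  77.2]), 12.38)
side coat 267 (array([ 462.7, -283.2]), array([98.1, 37.7]), -3.99) 42.160344571967414
side glass 163 (array([ 462.3, -280.7]), array([115.2,  57.4]), -3.8)
side depthglass 430 (array([ 456.8, -305.4]), array([118.2, 101.7]), -6.09)
```

The measurements agree across both views:

| Item | Position (mm) | Yaw |
|---|---|---|
| Plate centre | (463.5, -284.5) | -4.1° |
| Clamp (pedestal centre) | about (475.5, 105) | +2.2° |
| End stop face | x ≈ 421.5 | – |
| Shaft | x ≈ 531 | – |
| Catch pivot | (474, 203.5) | – |
| Handle | (603, 251, 154) | – |

Next is the grasp.

```bash
cat >> h.py <<'E'
def down(yaw):  # tool z down, tool x along yaw
    c,s=np.cos(yaw),np.sin(yaw); return np.array([[c,s,0],[s,-c,0],[0,0,-1.]])
def st(*k):
    s=sensors.read_state(); print({a:(np.round(s[a],2).tolist()) for a in ("t","eef_pos","force","grip_width","grasp_force")+k})
E
python3 - <<'E'
from h import *
st("q","eef_rot")
Y=np.radians(-4.1); C=np.radians(2.2)
opts=[]
for k in (0,np.pi):
  a=ctrl.solve_ik([463.5,-284.5,120],down(Y+k)); b=ctrl.solve_ik([482,105,120],down(C+k)); c=ctrl.solve_ik([603,251,154],down(C+k+np.pi/2)); d=ctrl.solve_ik([603,251,154],down(C+k-np.pi/2))
  print(k,[None if x is None else np.round(x,2) for x in(a,b,c,d)]); opts.append(a)
q=sensors.read_state()["q"]
k=[0,np.pi][int(np.argmin([9 if a is None else abs(a[5]-q[5]) for a in opts]))]; print("use",k)
R=down(Y+k)
ctrl.gripper_to(75,40)
ctrl.move_ptp([463.5,-284.5,130],R)
im,d=optics.grab_frame("side"); cv2.imwrite("pics/pre.png",im[:,:,::-1])
hit=ctrl.move_l([463.5,-284.5,43],vel=100,threshold=10); print("hit",hit)
st()
ctrl.gripper_to(45,40); st("q")
im,d=optics.grab_frame("side"); cv2.imwrite("pics/grip.png",cv2.resize(im[80:260,260:500,::-1],None,fx=3,fy=3))
E
```

```text
{'t': 0.1, 'eef_pos': [245.63, -519.13, 226.61], 'force': [-0.03, 0.55, 0.23], 'grip_width': 85.25, 'grasp_force': 0.0, 'q': [-1.28, 0.21, 1.54, 0.0, 1.39, -0.15], 'eef_rot': [[0.9, 0.43, -0.0], [0.43, -0.9, 0.0], [0.0, -0.0, -1.0]]}
0 [array([-0.71,  0.26,  1.72, -0.  ,  1.17,  0.93]), array([ 0.04,  0.15,  1.84, -0.  ,  1.14,  1.57]), array([ 0.26,  0.43,  1.41, -0.  ,  1.3 ,  0.22]), None]
3.141592653589793 [array([-0.71,  0.26,  1.72, -0.  ,  1.17, -2.21]), array([ 0.04,  0.15,  1.84, -0.  ,  1.14, -1.57]), None, array([ 0.26,  0.43,  1.41, -0.  ,  1.3 ,  0.22])]
use 0
hit False
{'t': 2.7, 'eef_pos': [464.09, -285.03, 43.69], 'force': [-0.74, -0.57, 1.0], 'grip_width': 74.87, 'grasp_force': 0.0}
{'t': 3.1, 'eef_pos': [463.65, -284.6, 43.29], 'force': [-0.1, 0.07, 0.11], 'grip_width': 45.1, 'grasp_force': 0.0, 'q': [-0.71, 0.37, 1.76, 0.0, 1.01, 0.93]}
```

View pics/grip.png

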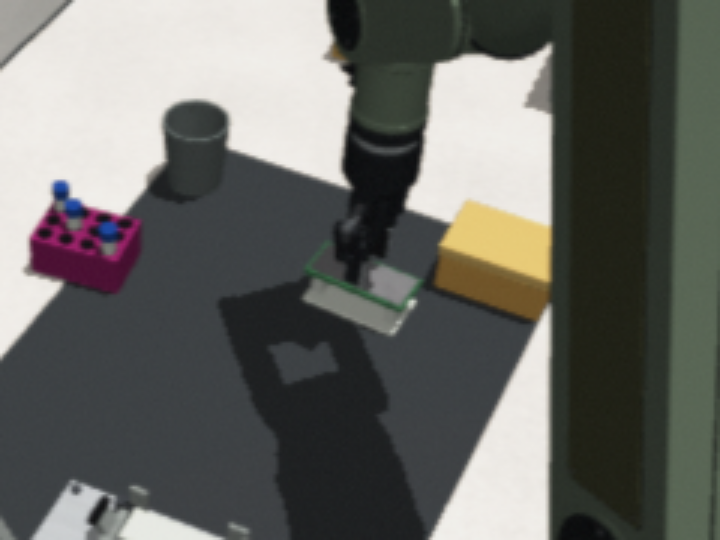

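The picture shows the fingers at crop (355,270). The jaws reached 45.1 mm with no force, so they have no hold on the 50 mm plate. I'll take a closer look before moving.

Run:
```python
from h import *
print(ctrl.tcp_to_tips); st()
im,d=optics.grab_frame("side"); t,dt=optics.grab_frame("top")
a=cv2.resize(im[140:200,350:410,::-1],None,fx=9,fy=9,interpolation=cv2.INTER_CUBIC)[:,:400*1]
a=cv2.resize(im[145:195,355:405,::-1],(390,390),interpolation=cv2.INTER_CUBIC);b=cv2.resize(t[195:265,360:430,::-1],(390,390),interpolation=cv2.INTER_CUBIC)
cv2.imwrite("pics/z1.png",np.hstack([a,b]))
```

```text
25.0
{'t': 3.15, 'eef_pos': [463.59, -284.57, 43.21], 'force': [-0.49, -0.04, -0.04], 'grip_width': 44.45, 'grasp_force': 0.0}
```

View pics/z1.png

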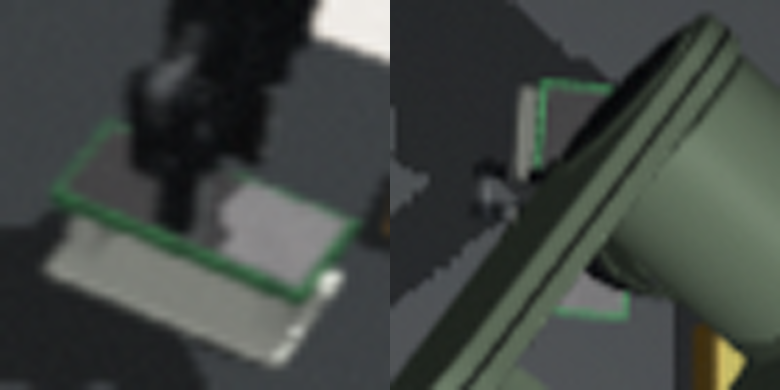

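The side view shows the visible finger ending over the grey coating, short of the green edge. I'll check the heights with depth.

Run:
```python
from h import *
im,d=optics.grab_frame("side"); W=world("side",d); im=im.astype(int)
for v in range(158,184,2): print(v,[(int(im[v,u].mean()),*W[v,u].astype(int).tolist()) for u in range(370,392,3)])
c=np.zeros(im.shape[:2],bool); c[145:200,350:410]=1
c&=(im[:,:,1]>im[:,:,0]+9)&(im[:,:,1]>im[:,:,2]+5); ys,xs=np.nonzero(c); print(rect(plane("side",np.c_[xs,ys],41)))
z=np.load("side0.npz")["im"].astype(int)
c=np.zeros(im.shape[:2],bool); c[145:200,350:410]=1
for I in(z,im):
  k=c&(I[:,:,1]>I[:,:,0]+9)&(I[:,:,1]>I[:,:,2]+5); ys,xs=np.nonzero(k); print(xs.min(),xs.max(),ys.min(),ys.max())
```

```text
158 [(57, 530, -366, 0), (23, 471, -219, 140), (34, 462, -219, 144), (22, 453, -217, 149), (18, 456, -258, 116), (17, 447, -257, 121), (17, 452, -305, 81), (65, 469, -396, 3)]
160 [(61, 526, -355, 2), (20, 470, -220, 132), (24, 462, -221, 135), (14, 452, -219, 141), (18, 455, -255, 111), (16, 447, -258, 112), (22, 452, -306, 72), (66, 466, -390, 0)]
162 [(68, 507, -302, 44), (14, 471, -226, 119), (16, 462, -226, 123), (19, 453, -226, 127), (18, 454, -255, 104), (16, 462, -313, 54), (26, 451, -307, 64), (65, 462, -382, 0)]
164 [(64, 504, -297, 40), (14, 472, -230, 108), (16, 462, -226, 116), (16, 453, -226, 119), (15, 451, -249, 101), (17, 460, -311, 48), (59, 450, -307, 56), (65, 458, -368, 3)]
166 [(67, 502, -293, 36), (20, 471, -229, 101), (20, 463, -233, 102), (18, 453, -229, 109), (30, 451, -252, 92), (62, 473, -356, -1), (55, 464, -360, -1), (67, 456, -368, -3)]
168 [(69, 497, -280, 40), (64, 488, -281, 43), (20, 468, -251, 77), (20, 453, -231, 99), (63, 451, -256, 80), (76, 456, -301, 41), (92, 448, -307, 40), (66, 452, -354, 0)]
170 [(69, 493, -271, 41), (69, 482, -268, 48), (
[... 572 characters left out ...]
0), (75, 450, -265, 40), (140, 442, -267, 42), (136, 434, -274, 40), (136, 426, -276, 42)]
178 [(124, 489, -269, 10), (123, 481, -275, 9), (118, 474, -283, 5), (86, 467, -291, 2), (71, 446, -255, 42), (109, 439, -261, 40), (134, 430, -263, 42), (136, 422, -267, 43)]
180 [(124, 488, -268, 3), (124, 477, -265, 10), (124, 471, -276, 4), (124, 463, -280, 5), (114, 456, -289, 0), (68, 437, -257, 36), (85, 427, -256, 42), (127, 419, -258, 44)]
182 [(127, 484, -260, 3), (125, 476, -264, 3), (125, 467, -268, 4), (125, 458, -268, 9), (125, 451, -277, 4), (121, 443, -282, 4), (84, 436, -290, 0), (64, 418, -258, 36)]
(array([ 462.4, -280.4]), array([115.4,  60.5]), -4.1)
361 401 160 183
361 401 160 183
```

Depth puts the finger bottoms at about z 45–55, above the plate, even though the TCP reads 43. So the tips are shorter than stated, and nothing has been touched or moved. I'll measure the real tip offset with a gentle contact on bare mat.

Run:
```python
from h import *
R=down(np.radians(-4.1))
ctrl.move_l([463.5,-284.5,110],vel=120)
ctrl.gripper_to(52)
ctrl.move_l([500,-120,70],vel=200); st()
h=ctrl.move_l([500,-120,-5],vel=35,threshold=5); print(h); st("eef_rot","q")
im,d=optics.grab_frame("side"); cv2.imwrite("pics/touch.png",cv2.resize(im[120:300,220:460,::-1],None,fx=3,fy=3))
```

```text
{'t': 5.27, 'eef_pos': [500.31, -120.69, 70.32], 'force': [-0.55, 0.29, 0.21], 'grip_width': 52.07, 'grasp_force': 0.0}
False
{'t': 7.56, 'eef_pos': [500.16, -120.05, -4.83], 'force': [-0.31, -0.45, 0.08], 'grip_width': 52.03, 'grasp_force': 0.0, 'eef_rot': [[1.0, -0.07, 0.0], [-0.07, -1.0, -0.0], [0.0, 0.0, -1.0]], 'q': [-0.4, 0.4, 1.85, -0.0, 0.89, 1.24]}
```

View pics/touch.png

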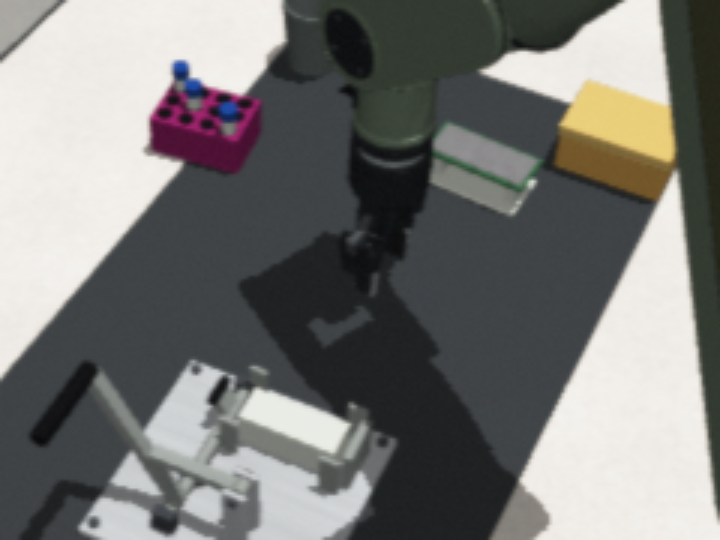

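The picture shows the plate untouched on its stand. The fingers, at crop (370,285), are still clear of the mat with the TCP reading -5, so the tool really is shorter than stated. I'll keep descending to contact.

Run:
```python
from h import *
try:
    h=ctrl.move_l([500,-120,-30],vel=25,threshold=4); print(h)
except ctrl.MotionError as e: print(e)
st()
```

```text
True
{'t': 7.95, 'eef_pos': [500.31, -120.11, -6.94], 'force': [0.28, 0.8, 3.97], 'grip_width': 52.2, 'grasp_force': 2.06}
```

Contact came at TCP z ≈ -6.5. So near 50 mm opening, the fingertips are at TCP z + 6.5, and I'll use that offset from here on. To put the tips at z 21, the TCP goes to 14.5.

Run:
```python
from h import *
ctrl.move_l([500,-120,110],vel=200)
ctrl.gripper_to(72,40)
ctrl.move_l([463.5,-284.5,110],vel=200)
h=ctrl.move_l([463.5,-284.5,14.5],vel=90,threshold=8); print(h); st()
if not h:
    ctrl.gripper_to(46,40); st()
```

```text
False
{'t': 11.22, 'eef_pos': [464.09, -284.97, 15.2], 'force': [-0.18, 0.75, 0.67], 'grip_width': 71.65, 'grasp_force': 0.0}
{'t': 11.56, 'eef_pos': [464.03, -284.96, 15.43], 'force': [-1.03, 0.23, 4.1], 'grip_width': 48.96, 'grasp_force': 41.24}
```

Run:
```python
from h import *
C=np.radians(2.2)
ctrl.move_l([463.5,-284.5,85],vel=70); st()
ctrl.move_l([482,105,85],rot=down(C),vel=130); ctrl.hold(0.2); st("q")
for n in("top","side"):
    im,d=optics.grab_frame(n); np.savez(n+"1.npz",im=im,d=d)
    I=im[:,:,::-1]
    cv2.imwrite(f"pics/{n}1.png",I)
a=cv2.resize(cv2.imread("pics/side1.png")[215:315,255:375],(480,400),interpolation=cv2.INTER_CUBIC)
b=cv2.resize(cv2.imread("pics/top1.png")[180:260,215:279],(320,400),interpolation=cv2.INTER_CUBIC)
cv2.imwrite("pics/z2.png",np.hstack([a,b]))
```

```text
{'t': 12.72, 'eef_pos': [463.06, -284.17, 84.41], 'force': [-0.0, 0.16, -1.23], 'grip_width': 48.61, 'grasp_force': 41.41}
{'t': 16.07, 'eef_pos': [482.02, 104.84, 85.01], 'force': [0.11, 0.52, -1.05], 'grip_width': 48.75, 'grasp_force': 41.41, 'q': [0.04, 0.21, 1.87, -0.0, 1.07, 1.57]}
```

View pics/z2.png

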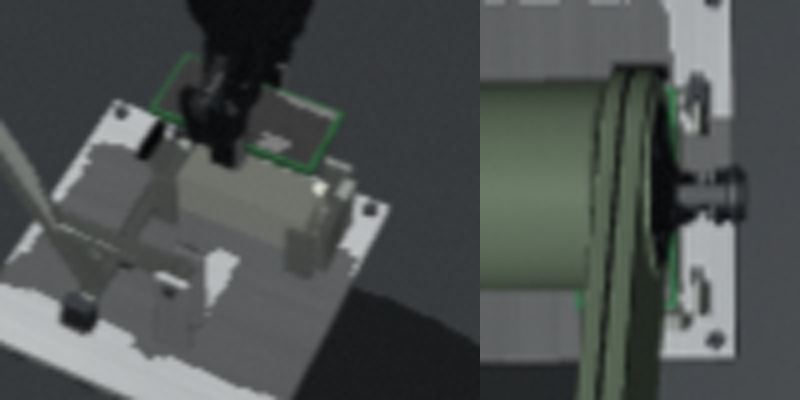

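The side crop shows the plate held level over the pedestal, with corners at crop (150,110), (188,54), (343,113) and (312,168). The top view is mostly hidden by the arm. I'll measure it, re-using the same features as when it was on the stand.

Run:
```python
from h import *
def meas(f,win,z,key):
    im=np.load(f)["im"].astype(int); u0,u1,v0,v1=win
    c=np.zeros(im.shape[:2],bool); c[v0:v1,u0:u1]=1
    c&=(im[:,:,1]>im[:,:,0]*1.12+3)&(im[:,:,1]>im[:,:,2]*1.06+2); ys,xs=np.nonzero(c)
    P=plane(key,np.c_[xs,ys],z); print(f,len(P),rect(P)); return P
A=meas("side0.npz",(350,410,145,200),41,"side")
B=meas("side1.npz",(285,345,225,262),111.5,"side")
C=meas("top1.npz",(325-80,262,190,250),111.5,"top")
D=meas("top0.npz",(375,412,200,258),41,"top")
def ext(P,a):
    c,s=np.cos(np.radians(a)),np.sin(np.radians(a)); R=np.array([[c,s],[-s,c]]); q=P[:,:2]@R.T; return q.min(0).round(1),q.max(0).round(1)
print(ext(A,-4.1),ext(B,2.2)); print(ext(D,-4.1),ext(C,2.2))
print("c clamp frame nest", (R:=0) or ext(np.array([[482,105.,0]]),2.2)[0])
```

```text
side0.npz 148 (array([ 462.2, -280.6]), array([115.5,  57.3]), -3.8)
side1.npz 198 (array([480.3, 107. ]), array([114.9,  57.3]), 2.94)
top1.npz 139 (array([473.7,  88.8]), array([129.5,  22.5]), 2.01)
top0.npz 220 (array([ 464.6, -285.4]), array([113.3,  52.8]), -3.72)
(array([ 423.5, -275.6]), array([ 538.9, -218. ])) (array([426.8,  59.7]), array([541.4, 117.7]))
(array([ 427. , -277.7]), array([ 540.4, -224.7])) (array([412.,  59.]), array([541.5,  81.8]))
c clamp frame nest [485.7  86.4]
```

The plate sits about 1.3 mm low in y relative to the pedestal, and x is good. I'll correct that and lower it with force guarding.

Run:
```python
from h import *
ctrl.move_l([482,106.3,85],vel=30)
ctrl.move_l([482,106.3,40],vel=70); ctrl.hold(0.2); st()
h=ctrl.move_l([482,106.3,23.5],vel=20,threshold=4); print(h); st("wrist_torque")
```

```text
{'t': 17.41, 'eef_pos': [482.56, 106.35, 40.57], 'force': [-0.4, 0.13, -0.89], 'grip_width': 48.92, 'grasp_force': 41.41}
True
{'t': 18.1, 'eef_pos': [481.68, 106.29, 25.45], 'force': [-0.34, -0.07, 4.17], 'grip_width': 48.8, 'grasp_force': 41.89, 'wrist_torque': [-0.01, 0.11, 0.0]}
```

Contact came at the expected height (25.4 against 25), with no side load. I'll release, retreat and check.

Run:
```python
from h import *
ctrl.gripper_to(64); st()
ctrl.move_l([482,106.3,110],vel=120)
ctrl.move_l([500,150,150],vel=250)
im,d=optics.grab_frame("side"); np.savez("side2.npz",im=im,d=d)
cv2.imwrite("pics/z3.png",cv2.resize(im[225:325,245:365,::-1],(720,600),interpolation=cv2.INTER_CUBIC)); st()
```

```text
{'t': 18.4, 'eef_pos': [480.37, 106.24, 24.38], 'force': [-0.78, -0.12, 0.56], 'grip_width': 63.73, 'grasp_force': 0.0}
{'t': 19.71, 'eef_pos': [498.79, 149.69, 148.61], 'force': [1.06, -0.54, -0.1], 'grip_width': 64.12, 'grasp_force': 0.0}
```

View pics/z3.png

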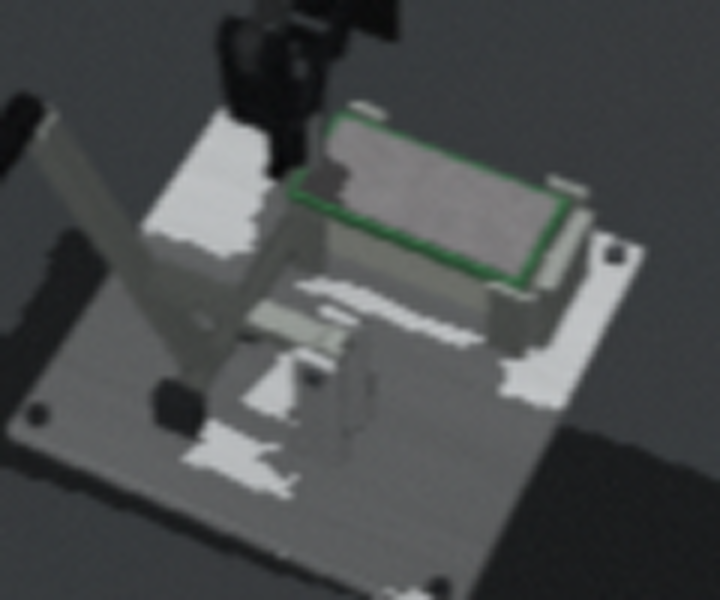

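The picture shows the plate lying flat, coating up, inside the four guides, with the catch at crop (300,325) still down. Now I'll flip the catch along its arc.

Run:
```python
from h import *
C=np.radians(2.2); R=down(C)
G=np.array([519.3,206.,58]); ex=np.array([np.cos(C),np.sin(C),0])
ctrl.gripper_to(32)
ctrl.move_l([*G[:2],160],rot=R,vel=200)
h=ctrl.move_l(G,vel=100,threshold=6); print("hit",h); st()
assert not h
ctrl.gripper_to(8,20); st()
Z=np.array([0,0,1.])
for th in np.linspace(0,2.4,11)[1:]:
    ctrl.move_l(G+45*((np.cos(th)-1)*ex+np.sin(th)*Z),vel=60)
    s=sensors.read_state(); f=s["force"]; print(round(th,2),np.round(f,1),round(s["grip_width"],1),round(s["grasp_force"],1))
    if np.linalg.norm(f)>25 or s["grip_width"]<10.: print("stop"); break
im,d=optics.grab_frame("side"); cv2.imwrite("pics/z4.png",cv2.resize(im[205:325,235:379,::-1],(720,600),interpolation=cv2.INTER_CUBIC)); st()
```

```text
hit False
{'t': 21.73, 'eef_pos': [520.08, 206.17, 58.82], 'force': [0.35, -0.5, -0.19], 'grip_width': 31.74, 'grasp_force': 0.0}
{'t': 22.04, 'eef_pos': [520.09, 208.47, 59.17], 'force': [-0.48, 7.1, -0.18], 'grip_width': 11.26, 'grasp_force': 23.99}
0.24 [-0.5  6.7 -1.1] 11.5 23.2
0.48 [-1.1  6.4 -1.3] 11.5 22.7
0.72 [-0.4  7.3 -2.8] 11.5 22.0
0.96 [-0.3  5.2 -2.6] 11.7 21.3
1.2 [ 1.   6.9 -2.4] 11.3 20.7
1.44 [ 1.1  7.6 -1.1] 11.3 20.1
1.68 [2.7 6.  0. ] 11.6 19.5
1.92 [3.1 4.3 6.1] 11.3 19.5
2.16 [ 0.7  4.2 13.6] 11.4 19.7
2.4 [-5.5  3.2 19.1] 10.7 19.6
{'t': 25.42, 'eef_pos': [444.09, 205.3, 93.17], 'force': [-5.64, 2.55, 18.92], 'grip_width': 11.0, 'grasp_force': 19.62}
```

Run:
```python
from h import *
C=np.radians(2.2)
p=sensors.read_state()["eef_pos"]
ctrl.gripper_to(34)
ctrl.move_l([p[0],p[1],190],vel=120)
ctrl.move_l([600,253,230],rot=down(C+np.pi/2),vel=150)
for n in("side","top"):
    im,d=optics.grab_frame(n); np.savez(n+"3.npz",im=im,d=d); W=world(n,d)
    m=(W[...,0]>385)&(W[...,0]<555)&(W[...,1]>190)&(W[...,1]<222)&(W[...,2]>66)&(W[...,2]<150)
    P=W[m]; P=P[np.argsort(P[:,0])]; print(n,len(P)); print(P[::max(1,len(P)//14)].round(0).tolist())
st()
```

```text
side 283
[[402.0, 210.0, 123.0], [409.0, 202.0, 127.0], [417.0, 207.0, 121.0], [424.0, 207.0, 116.0], [431.0, 209.0, 109.0], [439.0, 209.0, 103.0], [447.0, 209.0, 98.0], [455.0, 210.0, 81.0], [460.0, 210.0, 78.0], [463.0, 219.0, 78.0], [468.0, 220.0, 80.0], [473.0, 197.0, 81.0], [477.0, 219.0, 82.0], [550.0, 215.0, 71.0], [555.0, 211.0, 75.0]]
top 237
[[409.0, 205.0, 120.0], [416.0, 196.0, 116.0], [421.0, 200.0, 121.0], [428.0, 204.0, 115.0], [435.0, 208.0, 110.0], [441.0, 197.0, 106.0], [448.0, 203.0, 103.0], [455.0, 208.0, 96.0], [461.0, 198.0, 83.0], [466.0, 202.0, 88.0], [468.0, 193.0, 86.0], [473.0, 217.0, 83.0], [476.0, 206.0, 84.0], [479.0, 194.0, 83.0], [484.0, 191.0, 72.0]]
{'t': 28.59, 'eef_pos': [599.67, 252.95, 229.84], 'force': [0.04, 0.34, -0.12], 'grip_width': 33.74, 'grasp_force': 0.0}
```

The catch lies along (474,75)→(409,122), an angle of about 2.5 rad, so it is on its stop. Next I'll grip and pull the lever.

Run:
```python
from h import *
C=np.radians(2.2); ex=np.array([np.cos(C),np.sin(C),0]); Z=np.array([0,0,1.])
ctrl.gripper_to(60,40)
H=np.array([603,253,137.])
ctrl.move_l([603,253,200],vel=100)
h=ctrl.move_l(H,vel=80,threshold=6); print("hit",h); st(); assert not h
ctrl.gripper_to(10,40); st()
assert sensors.read_state()["grip_width"]>13
for ph in np.linspace(0,0.5,9)[1:]:
    a=.5-ph
    ctrl.move_l(H+150*((np.sin(a)-np.sin(.5))*ex+(np.cos(a)-np.cos(.5))*Z),vel=50)
    s=sensors.read_state(); print(round(ph,3),np.round(s["force"],1),round(s["grip_width"],1),round(s["grasp_force"],1),np.round(s["eef_pos"],1))
    if np.linalg.norm(s["force"])>40: print("stop"); break
```

```text
hit False
{'t': 30.35, 'eef_pos': [603.51, 253.18, 137.6], 'force': [0.75, -0.37, -0.15], 'grip_width': 60.03, 'grasp_force': 0.0}
{'t': 30.82, 'eef_pos': [603.19, 253.09, 137.69], 'force': [-1.25, 0.43, 2.66], 'grip_width': 14.71, 'grasp_force': 38.97}
0.062 [ 5.9  0.6 -2.3] 14.7 39.4 [595.9 252.7 141.7]
0.125 [ 5.1  0.3 -2.2] 14.3 39.3 [587.8 252.4 145.7]
0.188 [ 6.3  0.2 -1.4] 14.8 39.3 [579.6 252.1 149.3]
0.25 [ 6.8 -0.1 -1.2] 14.7 39.3 [571.2 251.7 152.2]
0.312 [ 7.9 -0.3  0.8] 14.5 39.2 [562.8 251.3 154.8]
0.375 [ 9.8 -0.   1.3] 14.4 39.1 [554.2 251.  156.7]
0.438 [10.3 -0.1  1.7] 14.6 39.1 [545.7 250.6 158.2]
0.5 [ 8.2 -0.7  5.3] 14.4 39.1 [536.7 250.2 159.3]
```

Run:
```python
from h import *
C=np.radians(2.2); ex=np.array([np.cos(C),np.sin(C),0])
E0=np.array([603,253,137.])+150*(-np.sin(.5)*ex+np.array([0,0,1-np.cos(.5)]))
for k in range(1,13):
    ctrl.move_l(E0-k*ex,vel=25); s=sensors.read_state(); f=s["force"]; print(k,np.round(f,1),np.round(s["eef_pos"],1),round(s["grasp_force"],1))
    if f[0]>22: break
ctrl.hold(0.5); st()
for n in("side","top"):
    im,d=optics.grab_frame(n); np.savez(n+"4.npz",im=im,d=d)
    cv2.imwrite(f"pics/{n}4.png",im[:,:,::-1])
a=cv2.resize(cv2.imread("pics/side4.png")[215:315,245:365],(480,400),interpolation=cv2.INTER_CUBIC)
b=cv2.resize(cv2.imread("pics/top4.png")[175:255,211:275],(320,400),interpolation=cv2.INTER_CUBIC)
cv2.imwrite("pics/z5.png",np.hstack([a,b]))
```

```text
1 [ 9.6 -1.5  4.8] [536.1 250.2 159.4] 39.0
2 [ 9.8 -1.6  3.4] [535.4 250.2 159.4] 39.0
3 [10.6 -0.8  4.4] [534.6 250.1 159.4] 39.0
4 [12.  -0.6  3.7] [533.8 250.1 159.4] 38.9
5 [10.3 -1.6  5. ] [532.6 250.  159.6] 39.1
6 [ 9.9 -1.6  4.8] [531.7 250.  159.6] 39.0
7 [11.7 -1.1  3.5] [531.1 250.  159.7] 39.1
8 [13.8 -0.8  2.7] [531.  250.  159.7] 39.0
9 [17.4 -0.8  0.9] [530.9 249.9 159.7] 39.1
10 [18.3 -0.5 -1.7] [530.7 250.  159.7] 39.1
11 [20.3 -1.  -1.7] [530.5 249.9 159.8] 39.2
12 [22.7  0.9 -4.1] [530.4 249.9 159.9] 39.1
{'t': 36.99, 'eef_pos': [530.44, 249.93, 159.91], 'force': [23.73, -0.92, -4.41], 'grip_width': 14.3, 'grasp_force': 39.08}
```

View pics/z5.png

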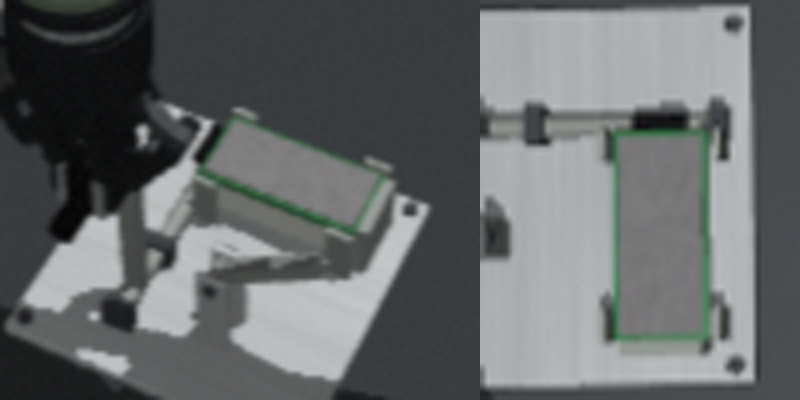

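The picture shows the stem upright and the catch flipped. The plate is flat and coating up, pressed between the roller at crop (660,118) and the end stop at (660,345). The handle stopped at x ≈ 530.5 while the force rose to 24 N, so the lever is on its stop.

```bash
python3 -c "
from plant import ctrl
print(ctrl.finish_job())"
```

```text
the job is handed in; nothing more can be done
None
```

I handed the job in at about 37 s: the plate lies flat, coating up, against the end stop, the catch is flipped onto its stop, and the gripper is holding the lever at its stop with about 24 N; on the first pick-up try the jaws closed just above the plate (tips shorter than stated), with no contact force and no plate movement seen.

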